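# Put the change gears away by size

## Task

Put the four steel gears away, one after another, each lying flat, hub up, in the round dish that matches it in size: the largest gear in the largest dish, the next in the next, down to the smallest in the smallest. Lower each gear into its dish before letting go rather than dropping it, and leave the roll of tape and the white cap where they lie.

Things in the scene. Friction and masses are not known exactly. Their poses are not given: they have to be found in the camera images.
- gear_66: the largest of four loose bright steel spur gears: toothed wheel 66 mm across the tooth tips and 12 mm thick, lying flat, with a plain round hub 28 mm in diameter standing up on it from 12 to 32 mm height (the place to grip). Origin: centre of its underside; z up along the hub. Hidden mass 40 to 320 g.
- gear_54: the second largest of four loose bright steel spur gears: toothed wheel 54 mm across the tooth tips and 12 mm thick, lying flat, with a plain round hub 26 mm in diameter standing up on it from 12 to 32 mm height (the place to grip). Origin: centre of its underside; z up along the hub. Hidden mass 40 to 320 g.
- gear_42: the second smallest of four loose bright steel spur gears: toothed wheel 42 mm across the tooth tips and 12 mm thick, lying flat, with a plain round hub 23 mm in diameter standing up on it from 12 to 32 mm height (the place to grip). Origin: centre of its underside; z up along the hub. Hidden mass 40 to 320 g.
- gear_30: the smallest of four loose bright steel spur gears: toothed wheel 30 mm across the tooth tips and 12 mm thick, lying flat, with a plain round hub 18 mm in diameter standing up on it from 12 to 32 mm height (the place to grip). Origin: centre of its underside; z up along the hub. Hidden mass 40 to 320 g.
- dish_84: the largest of four shallow round grey plastic dishes with a black rubber liner, fixed to the bench: 84 mm inside, 90 mm outside, floor 3 mm thick, rim 8 mm high. Origin: centre of its underside on the bench; z up.
- dish_72: the second largest of four shallow round grey plastic dishes with a black rubber liner, fixed to the bench: 72 mm inside, 78 mm outside, floor 3 mm thick, rim 8 mm high. Origin: centre of its underside on the bench; z up.
- dish_60: the second smallest of four shallow round grey plastic dishes with a black rubber liner, fixed to the bench: 60 mm inside, 66 mm outside, floor 3 mm thick, rim 8 mm high. Origin: centre of its underside on the bench; z up.
- dish_48: the smallest of four shallow round grey plastic dishes with a black rubber liner, fixed to the bench: 48 mm inside, 54 mm outside, floor 3 mm thick, rim 8 mm high. Origin: centre of its underside on the bench; z up.
- tape_roll: bystander: loose roll of blue tape lying flat, 68 mm across, 19 mm high; origin: centre of its underside.
- hex_cap: bystander: loose small white six-sided plastic cap, 26 mm across flats, 9 mm high; origin: centre of its underside.

How it is judged:
By the outcome, as a careful person would: the job done as asked, in the order asked, and still so for the second after the job is handed in, with the robot touching nothing.
It also fails if it takes over 93 s, if anything falls off the work surface, if the arm or the gripper's body presses on something with over 40 N, if the wrist force passes 120 N, or if a joint passes its speed limit or range.

## Robot

A 6-joint arm with a two-finger parallel gripper is mounted at the origin on a cart in front of the work surface, level with it; the furniture and walls round the work are solid. World frame = base frame: x ahead of the robot, y to its left, z up, the work surface at z = 0. Lengths are in m, angles in rad, forces in N, time in s.
With the tool pointing down it reaches from about 0.3 to 0.95 m from the base axis. Payload 3.1 kg.
Tool frame: the origin (TCP) lies at the very end of the fingers, on their centre line; the grasp point (between the pads) lies 19 mm behind it (r.grip_depth is the z of the grasp point in the tool frame, in m); z points along the fingers, y is the line along which they close (so a half turn about z gives the same grasp; the last joint's range is limited). The gripper opens to 85 mm and grips with 20 to 120 N. Pads are 22 mm wide; open, the fingers measure 114 mm over their backs; the gripper's body (76 mm by 85 mm) begins 54 mm behind the grasp point. The pads swing forward as they close: fully open they stand 13 mm farther back than shut.
Start: joints at [1.187, 0.308, 1.634, -0, 1.2, -0.07], TCP at [0.193, 0.594, 0.194] pointing down, gripper open.
Joint ranges: [-3.06, 3.06], [-0.79, 1.96], [0.05, 2.63], [-1.19, 4.34], [0.05, 2.64], [-2.94, 2.94]. Speed limits (rad/s): [2.79, 2.79, 3.14, 3.14, 3.14, 3.14].

## Interface

Orientations are given as a unit quaternion [x, y, z, w].
In Python, from rig import sensors, vision, order, nets, r gives the robot as it stands. The module is installed in compiled form; this text tells all that it offers.
- The arm moves only by the tool step_arm, never from a script. Its argument "steps" is a list of rows, each a list of 3 entries, a list of its own where there are three numbers: the shift along the tool's x, y, z in units of 30 mm (1.0 is 30 mm), then the turn, a rotation vector about the tool's x, y, z in units of 6 degrees (1.0 is 6 degrees), then the gripper's target within -1 to 1 (fully open at 1, half-way at 0, shut at -1). A call has 1 to 8 rows; each row is the pose to reach, as a shift and turn from the pose commanded when the call began, along the tool's axes at that moment; what a row does not reach only later rows make up. A row lasts 1/12 s, in which the tool goes at most 41.7 mm and 7.16 degrees, less where a joint would pass 70% of its speed; a pose out of reach is approached as far as the arm can. A call with a gripper value outside its range is refused whole. The fingers move at their own pace and stop on an object; the grip force is fixed at half the most. Time passes only in rows, so rows that repeat a pose let the fingers close. It gives the time, the measured TCP pose, the force, the opening and the grip force at its end, in the units of the state.
- sensors.get_state(): the state, without advancing time (a new reading comes with each control period).
- vision.camera(name): name is "scene" or "top" or "wrist"; returns a dict with "image" (384x512x3 uint8, blue, green, red), "fx", "fy", "cx", "cy" (pixels), "k1" (the pictures are not rectified: a ray, as slopes to the right and down, at radius r is drawn at 1 + k1 r^2 times it, then the intrinsics apply), "R" (3x3) and "t" (3): a world point X has camera coordinates R X + t; the wrist camera has in their place "tool_from_camera" (4x4, takes a point from camera to tool coordinates, whose origin is the TCP and whose axes are the flange's). Camera axes: x right, y down, z forward; pixel columns grow to the right and rows downward; lengths in m; the calibration is good to about 2 mm. A picture is of the moment at which its call begins: read the wrist's pose just before it. There is no depth.
- order.close_job(): hands the job in; it is judged then, once.
Trained networks look in a picture, given as the dict that the camera call returned (one of the last four; its "shot" number tells which), for a name from the list of things; names that differ only in an ending like _2 or _b are one class to them, and where a whole thing is asked for, a point or a joint stands for the part that bears it (a point fixed in the world has none). Each returns a list of dicts, best first, with "p" (0 to 1); they miss things now and then, are a little off and sometimes report something else, mostly with a low value. They report only what shows in the picture. A call takes as long as a camera call.
- nets.look_for(picture, thing): "point" ([column, row] in pixels, amid what is visible of it).
- nets.cut_out(picture, thing): "region" (384x512 bool, what is visible of it) and "point" ([column, row] in pixels, amid what is visible of it).
The state is a dict: "clock": time; "q": joint angles; "joint_vel": joint speeds; "joint_efforts": joint torques, N m; "ee_pos": TCP position; "tool_rot": TCP orientation; "ft_force": force on the tool from outside, world axes, zero at the start; "moment": the same for the moment, N m; "grip_width": finger opening in m; "grip_force": force on a finger pad.
Only numpy, scipy, OpenCV 4.12 (cv2) and the standard library are available. Lean on these libraries where they do the work, as an engineer would, in place of code of your own. Each camera call takes 0.05 s, during which the arm holds its last target. There are 200 camera calls.

## Working session

There is one attempt and no reset: what is moved stays moved. The work goes in short steps, Python scripts to look and compute and a tool call to move; the robot and the scene stay as the last step left them, time stands still between calls to the robot, and variables do not carry over. Pictures are saved under pics/ and viewed, at most 14 in all, crops included, and the job is handed in when it is done.

Besides the shell and the picture viewer there is one more tool, called by a JSON object that holds its "api" and its "payload". step_arm: Moves the arm, as the interface text tells. Its arguments: {"type":"object","properties":{"steps":{"type":"array"}},"required":["steps"]}

```bash
mkdir -p pics
cat > h.py <<'E'
import numpy as np, cv2
from scipy.spatial.transform import Rotation as Ro
from rig import sensors, vision, order, nets, r
def cam(n):
    s=sensors.get_state(); c=vision.camera(n)
    if "R" in c: Rw=np.array(c["R"]).T; o=-Rw@np.array(c["t"])
    else:
        T=np.eye(4);T[:3,:3]=Ro.from_quat(s["tool_rot"]).as_matrix();T[:3,3]=s["ee_pos"]
        T=T@np.array(c["tool_from_camera"]);Rw=T[:3,:3];o=T[:3,3]
    return c,Rw,o
def ray(C,p):
    c,Rw,o=C
    K=np.array([[c["fx"],0,c["cx"]],[0,c["fy"],c["cy"]],[0,0,1.]])
    u=cv2.undistortPoints(np.array([[p]],float),K,np.array([c["k1"],0,0,0.]))[0,0]
    # 
    d=Rw@np.array([u[0],u[1],1]);return o,d/np.linalg.norm(d)
def onz(C,p,z):
    o,d=ray(C,p);return o+d*(z-o[2])/d[2]
def tri(rs):
    A=sum(np.eye(3)-np.outer(d,d) for o,d in rs);b=sum((np.eye(3)-np.outer(d,d))@o for o,d in rs)
    X=np.linalg.solve(A,b);return X,max(np.linalg.norm((np.eye(3)-np.outer(d,d))@(X-o)) for o,d in rs)
G=["gear_66","gear_54","gear_42","gear_30"];D=["dish_84","dish_72","dish_60","dish_48"]
E
python3 - <<'E'
from h import *
s=sensors.get_state();print({k:np.round(v,3) for k,v in s.items()},r.grip_depth)
for n in["top","scene","wrist"]:
    C=cam(n);cv2.imwrite(f"pics/{n}0.png",C[0]["image"]);print(n,np.round(C[2],3),C[0]["fx"],C[0]["k1"])
    for t in G+D+["tape_roll","hex_cap"]:
        z=.02 if t in G else .005
        for q in nets.look_for(C[0],t)[:3]:print(t,np.round(q["p"],2),np.round(q["point"]),np.round(onz(C,q["point"],z),3))
E
```

```text
{'clock': np.float64(0.0), 'q': array([ 1.187,  0.309,  1.635, -0.   ,  1.2  , -0.07 ]), 'joint_vel': array([-0.   , -0.001,  0.002,  0.   ,  0.001, -0.001]), 'joint_efforts': array([ 1.0000e-03, -4.1526e+01, -2.7667e+01,  0.0000e+00,  1.0000e-02,
       -0.0000e+00]), 'ee_pos': array([0.193, 0.594, 0.193]), 'tool_rot': array([ 0.156,  0.988, -0.001, -0.   ]), 'ft_force': array([-0.401,  0.104,  0.336]), 'moment': array([ 0.047, -0.068,  0.057]), 'grip_force': np.float64(0.0), 'grip_width': np.float64(0.086)} -0.0187
top [0.465 0.007 0.911] 380.1407659464038 -0.06803217623722388
gear_66 0.79 [143. 151.] [0.619 0.307 0.02 ]
gear_66 0.69 [265. 169.] [0.582 0.014 0.02 ]
gear_66 0.68 [263. 225.] [0.45  0.016 0.02 ]
gear_54 0.79 [143. 151.] [0.619 0.307 0.02 ]
gear_54 0.69 [265. 169.] [0.582 0.014 0.02 ]
gear_54 0.68 [263. 225.] [0.45  0.016 0.02 ]
gear_42 0.79 [143. 151.] [0.619 0.307 0.02 ]
gear_42 0.69 [265. 169.] [0.582 0.014 0.02 ]
gear_42 0.68 [263. 225.] [0.45  0.016 0.02 ]
gear_30 0.79 [143. 151.] [0.619 0.307 0.02 ]
gear_30 0.69 [265. 169.] [0.582 0.014 0.02 ]
gear_30 0.68 [263. 
[... 1367 characters left out ...]
339. 284.] [ 0.434 -0.319  0.02 ]
dish_84 0.91 [221. 181.] [0.583 0.153 0.005]
dish_84 0.77 [314. 220.] [ 0.602 -0.16   0.005]
dish_84 0.69 [196. 210.] [0.439 0.125 0.005]
dish_72 0.91 [221. 181.] [0.583 0.153 0.005]
dish_72 0.77 [314. 220.] [ 0.602 -0.16   0.005]
dish_72 0.69 [196. 210.] [0.439 0.125 0.005]
dish_60 0.91 [221. 181.] [0.583 0.153 0.005]
dish_60 0.77 [314. 220.] [ 0.602 -0.16   0.005]
dish_60 0.69 [196. 210.] [0.439 0.125 0.005]
dish_48 0.91 [221. 181.] [0.583 0.153 0.005]
dish_48 0.77 [314. 220.] [ 0.602 -0.16   0.005]
dish_48 0.69 [196. 210.] [0.439 0.125 0.005]
tape_roll 0.8 [354. 250.] [ 0.566 -0.297  0.005]
wrist [0.12  0.619 0.373] 317.0735296810835 -0.011985203713995312
```

View pics/top0.png

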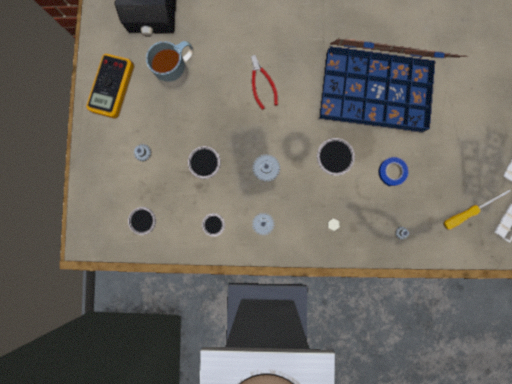

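View pics/scene0.png

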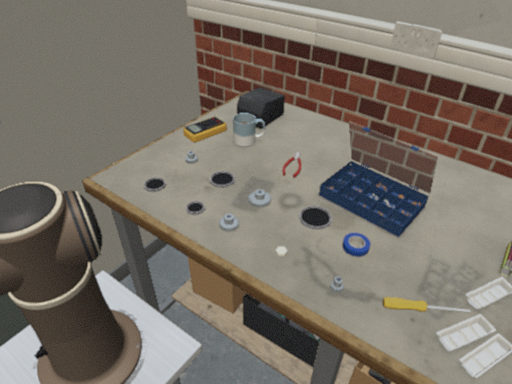

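```bash
cat >> h.py <<'E'
def regs(C,cls):
    out=[]
    for q in nets.cut_out(C[0],cls):
        if q["p"]<.25: continue
        m=q["region"].astype(np.uint8); cs,_=cv2.findContours(m,cv2.RETR_EXTERNAL,cv2.CHAIN_APPROX_NONE)
        if not cs: continue
        c=max(cs,key=cv2.contourArea)[:,0]
        if len(c)<6: continue
        out.append((q["p"],c,q["point"]))
    return out
def circ(C,c,z):
    P=np.array([onz(C,p,z)[:2] for p in cv2.convexHull(c)[:,0].astype(float)])
    (x,y),a,_=cv2.fitEllipse(cv2.convexHull(P.astype(np.float32)*1000)[:,0]) if len(P)>5 else ((0,0),(0,0),0)
    return np.round([x,y,*a],1)
E
python3 - <<'E'
from h import *
T=cam("top");S=cam("scene")
for cls in("gear_66","dish_84"):
    a=regs(T,cls);b=regs(S,cls);z=.012 if cls[0]=="g" else .008
    for n,C,l in(("top",T,a),("scene",S,b)):
        for p,c,pt in l:
            print(cls,n,round(p,2),np.round(pt),"fit mm",circ(C,c,z))
    for pa,ca,ta in a:
        for pb,cb,tb in b:
            ea=cv2.minEnclosingCircle(ca)[0]; X,e=tri([ray(T,ta),ray(S,tb)])
            if e<.012 and abs(X[2])<.06:print("  tri",np.round(ta),np.round(tb),np.round(X,4),round(e,4))
for n,C in(("t",T),("s",S)):
    i=C[0]["image"]
pt=lambda c,r:cv2.resize(T[0]["image"][r-30:r+30,c-40:c+40],(400,300),interpolation=cv2.INTER_CUBIC)
cv2.imwrite("pics/crop1.png",np.vstack([np.hstack([pt(143,152),pt(403,232)]),np.hstack([pt(266,167),pt(263,223)])]))
E
```

```text
gear_66 top 0.7 [266. 167.] fit mm [587.3  11.6  60.3  62. ]
gear_66 top 0.61 [263. 224.] fit mm [452.9  15.5  46.6  48.4]
gear_66 top 0.6 [142. 151.] fit mm [617.4 311.   41.   42.9]
gear_66 scene 0.78 [227. 224.] fit mm [449.8  12.1  55.4  72.7]
gear_66 scene 0.66 [259. 201.] fit mm [580.2   7.4  64.9  83.1]
gear_66 scene 0.55 [339. 283.] fit mm [ 437.1 -313.8   28.    42.3]
gear_66 scene 0.51 [191. 156.] fit mm [612.4 306.9  40.8  86. ]
  tri [266. 167.] [259. 201.] [ 0.5879  0.0132 -0.0062] 0.0021
  tri [263. 224.] [227. 224.] [0.4513 0.0182 0.0009] 0.0016
  tri [142. 151.] [191. 156.] [0.6194 0.3138 0.0133] 0.0014
dish_84 top 0.78 [336. 156.] fit mm [ 618.  -153.5   89.5   90.5]
dish_84 top 0.75 [212. 223.] fit mm [448.5 134.7  52.9  53.8]
dish_84 top 0.71 [204. 163.] fit mm [597.  162.2  79.2  81.5]
dish_84 top 0.66 [143. 221.] fit mm [452.9 307.3  65.5  67.5]
dish_84 scene 0.75 [314. 219.] fit mm [ 611.5 -158.2   88.9   98.1]
dish_84 scene 0.7 [222. 178.] fit mm [591.2 156.   75.3  92.2]
dish_84 scene 0.7 [194. 210.] fit mm [441.9 129.4  52.6  62.4]
dish_84 scene 0.6 [158. 187.] fit mm [446.3 302.4  67.8  79. ]
  tri [336. 156.] [314. 219.] [ 0.6203 -0.1561 -0.0072] 0.0029
  tri [212. 223.] [194. 210.] [ 0.4497  0.1418 -0.0133] 0.0011
  tri [204. 163.] [222. 178.] [0.5944 0.1624 0.0049] 0.0004
  tri [143. 221.] [158. 187.] [ 0.4553  0.3053 -0.0086] 0.0042
```

View pics/crop1.png

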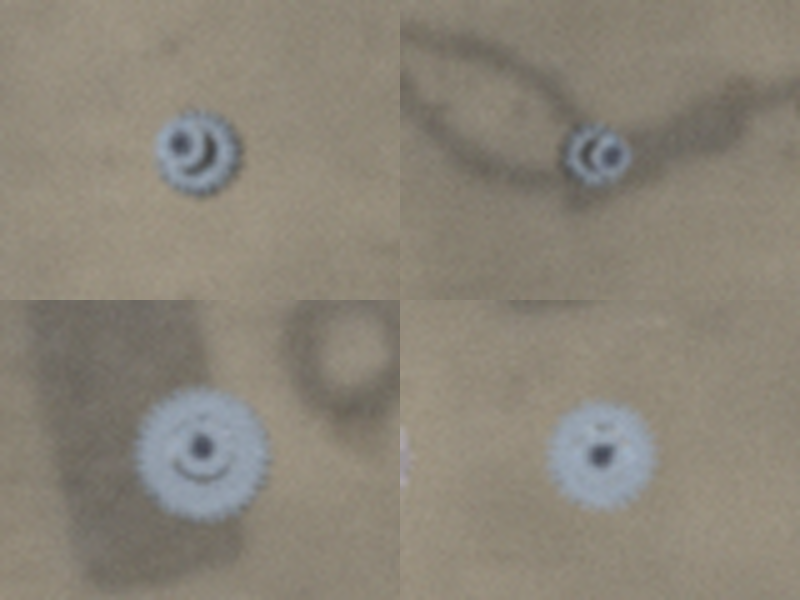

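The upper-left gear (17 px across) is gear_42 and the one at (403,232) is gear_30. The big ones are gear_66 (266,167) and gear_54 (263,223). Dishes by fitted size: 84 at (336,156), 72 at (204,163), 60 at (143,221), 48 at (212,223).

```bash
cat >> h.py <<'E'
def go(*tgts):
    s=sensors.get_state();R=Ro.from_quat(s["tool_rot"]);p=np.array(s["ee_pos"])
    W=Ro.from_matrix(np.array([[-1,0,0],[0,1,0],[0,0,-1.]]))
    print("ee",np.round(p,4),"turn",np.round(np.degrees((R.inv()*W).as_rotvec())/6,2))
    for t in tgts:print(t,np.round(R.inv().apply(np.array(t)-p)/.03,2))
E
python3 - <<'E'
from h import *
go([.587,.012,.18])
T=cam("top");print(onz(T,[403,233],.012),onz(T,[405,232],.032))
E
```

```text
ee [0.1929 0.5945 0.1943] turn [ 0.  0. -3.]
[0.587, 0.012, 0.18] [-18.49 -14.41   0.48]
[ 0.437419   -0.31615535  0.012     ] [ 0.44041811 -0.31368997  0.032     ]
```

{"api": "step_arm", "payload": {"steps": [[[-18.5,-14.4,0.5],[0,0,-3],0.3],[[-18.5,-14.4,0.5],[0,0,-3],0.3],[[-18.5,-14.4,0.5],[0,0,-3],0.3],[[-18.5,-14.4,0.5],[0,0,-3],0.3],[[-18.5,-14.4,0.5],[0,0,-3],0.3],[[-18.5,-14.4,0.5],[0,0,-3],0.3],[[-18.5,-14.4,0.5],[0,0,-3],0.3],[[-18.5,-14.4,0.5],[0,0,-3],0.3]]}}

```text
clock: 2.67
ee_pos: [0.3803, 0.3177, 0.1875]
tool_rot: [-0.0, 1.0, 0.0, 0.0]
ft_force: [0.2, 0.2, -0.6]
grip_width: 0.0557
grip_force: 0.0
```

```bash
python3 -c "
from h import *
go([.587,.012,.18])"
```

```text
ee [0.3803 0.3177 0.1875] turn [0.01 0.01 0.01]
[0.587, 0.012, 0.18] [ -6.88 -10.19   0.25]
```

{"api": "step_arm", "payload": {"steps": [[[-6.9,-10.2,0.3],[0,0,0],0.3],[[-6.9,-10.2,0.3],[0,0,0],0.3],[[-6.9,-10.2,0.3],[0,0,0],0.3],[[-6.9,-10.2,0.3],[0,0,0],0.3],[[-6.9,-10.2,0.3],[0,0,0],0.3],[[-6.9,-10.2,0.3],[0,0,0],0.3],[[-6.9,-10.2,0.3],[0,0,0],0.3],[[-6.9,-10.2,0.3],[0,0,0],0.3]]}}

```text
clock: 3.33
ee_pos: [0.5672, 0.0414, 0.1793]
tool_rot: [0.0, 1.0, 0.0, 0.0]
ft_force: [0.6, 0.6, 1.0]
grip_width: 0.0551
grip_force: 0.0
```

{"api": "step_arm", "payload": {"steps": [[[0,0,0],[0,0,0],0.3],[[0,0,0],[0,0,0],0.3],[[0,0,0],[0,0,0],0.3]]}}

```text
clock: 3.58
ee_pos: [0.5657, 0.0435, 0.1788]
tool_rot: [0.0, 1.0, 0.0, -0.001]
ft_force: [-0.5, 0.1, -0.6]
grip_width: 0.0556
grip_force: 0.0
```

Run:
```python
from h import *
C=cam("wrist");cv2.imwrite("pics/w1.png",C[0]["image"])
for p,c,pt in regs(C,"gear_66"):print(round(p,2),pt,circ(C,c,.012))
go([.587,.012,.18],[.587,.012,.014])
```

```text
0.97 [478.3, 204.3] [616.5 313.   41.6  57.8]
0.87 [227.1, 181.9] [583.9  14.2  65.5  65.7]
0.73 [224.4, 54.7] [452.   18.4  53.2  54.8]
ee [0.5653 0.0445 0.1789] turn [ 0.   -0.01  0.02]
[0.587, 0.012, 0.18] [-0.72 -1.09 -0.04]
[0.587, 0.012, 0.014] [-0.73 -1.09  5.49]
```

View pics/w1.png

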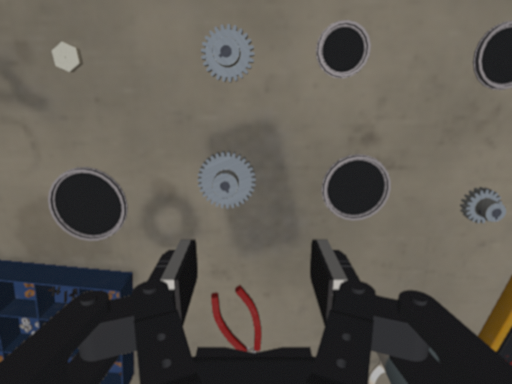

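The wrist view shows gear_66 (227,182), gear_54 (228,53), gear_42 (483,206), all four dishes (87,204), (357,188), (343,49), (497,55), and the cap (66,56). That agrees with the top view.

Run:
```python
from h import *
C=cam("wrist");T=cam("top")
for p,c,pt in regs(C,"dish_84"):print(round(p,2),np.round(pt),circ(C,c,.008))
for n,a,b in(("g66",(266.4,166.2),(226,186)),("g54",(263,224.2),(226,51)),("d84",(336,156),(87.5,204)),("d72",(204,163),(357,187.5)),("d48",(212.5,224),(343.5,49)),("g42",(139,150.4),(494,212))):
    X,e=tri([ray(T,a),ray(C,b)]);print(n,np.round(X,4),round(e,4))
```

```text
0.95 [496.  57.] [453.7 303.7  64.8  65.7]
0.83 [355. 186.] [595.5 162.7  78.2  81.6]
0.65 [341.  49.] [447.6 135.7  52.8  55.1]
0.26 [223. 182.] [585.1  13.5  66.   66.6]
g66 [0.5899 0.013  0.0131] 0.0017
g54 [0.4506 0.0171 0.0151] 0.0011
d84 [ 0.6207 -0.1582 -0.0083] 0.0004
d72 [0.5917 0.1604 0.0189] 0.0013
d48 [0.4487 0.1341 0.02  ] 0.0005
g42 [0.6171 0.314  0.0292] 0.0011
```

{"api": "step_arm", "payload": {"steps": [[[-0.7,-1.0,1],[0,0,0],0.3],[[-0.7,-1.0,2],[0,0,0],0.3],[[-0.7,-1.0,3],[0,0,0],0.3],[[-0.7,-1.0,3],[0,0,0],0.3],[[-0.7,-1.0,3],[0,0,0],0.3]]}}

```text
clock: 4.25
ee_pos: [0.5849, 0.0142, 0.0873]
tool_rot: [-0.001, 1.0, 0.0, -0.003]
ft_force: [0.2, 0.3, 0.8]
grip_width: 0.055
grip_force: 0.0
```

```bash
python3 -c "
from h import *
go([.5855,.013,.08],[.5855,.013,.014])"
```

```text
ee [0.5849 0.0142 0.0873] turn [ 0.   -0.05  0.01]
[0.5855, 0.013, 0.08] [-0.02 -0.04  0.24]
[0.5855, 0.013, 0.014] [-0.03 -0.04  2.44]
```

{"api": "step_arm", "payload": {"steps": [[[0,0,1],[0,0,0],0.3],[[0,0,2],[0,0,0],0.3],[[0,0,2.4],[0,0,0],0.3],[[0,0,2.4],[0,0,0],0.3]]}}

```text
clock: 4.58
ee_pos: [0.5854, 0.0141, 0.0158]
tool_rot: [-0.001, 1.0, 0.0, -0.002]
ft_force: [-1.1, 0.8, 0.2]
grip_width: 0.0554
grip_force: 0.0
```

{"api": "step_arm", "payload": {"steps": [[[0,0,0],[0,0,0],-1],[[0,0,0],[0,0,0],-1],[[0,0,0],[0,0,0],-1],[[0,0,0],[0,0,0],-1],[[0,0,0],[0,0,0],-1],[[0,0,0],[0,0,0],-1]]}}

```text
clock: 5.08
ee_pos: [0.5879, 0.0133, 0.0179]
tool_rot: [-0.0, 1.0, -0.0, 0.001]
ft_force: [0.1, -0.3, 0.9]
grip_width: -0.0001
grip_force: 0.0
```

Run:
```python
from h import *
C=cam("wrist");cv2.imwrite("pics/w2.png",C[0]["image"]);go([.5855,.013,.08],[.5855,.013,.014])
```

```text
ee [0.5876 0.0133 0.0176] turn [-0.    0.01  0.  ]
[0.5855, 0.013, 0.08] [ 0.07 -0.01 -2.08]
[0.5855, 0.013, 0.014] [ 0.07 -0.01  0.12]
```

View pics/w2.png

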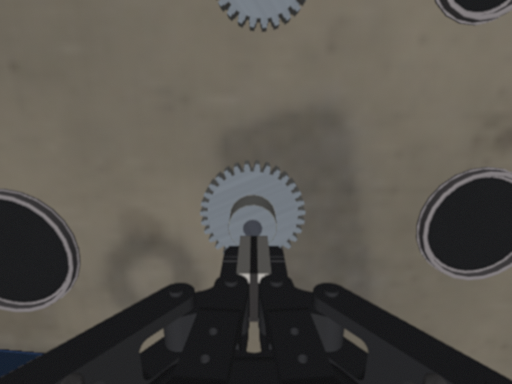

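Run:
```python
from h import *
C=cam("wrist")
print("cam",C[2],C[1][:,2]); print(np.array(C[0]["tool_from_camera"]).round(4))
for z in(.0,.012,.032):print(z,onz(C,(254,207),z),"bore",onz(C,(254,228),z))
X=np.array(sensors.get_state()["ee_pos"]);
for dz in (0,.02):
    v=C[1].T@(X+[0,0,dz]-C[2]);print("tcp px",C[0]["cx"]+C[0]["fx"]*v[0]/v[2],C[0]["cy"]+C[0]["fy"]*v[1]/v[2])
for p,c,pt in regs(C,"gear_66"):print(round(p,2),pt,circ(C,c,.012),circ(C,c,.0))
```

```text
cam [0.5110583  0.01383486 0.19651979] [ 3.00365943e-01  7.21348502e-04 -9.53823768e-01]
[[-4.000e-04 -9.541e-01 -2.995e-01  7.640e-02]
 [ 1.000e+00 -6.000e-04  7.000e-04  5.000e-04]
 [-8.000e-04 -2.995e-01  9.541e-01 -1.789e-01]
 [ 0.000e+00  0.000e+00  0.000e+00  1.000e+00]]
0.0 [0.58390557 0.01440576 0.        ] bore [0.59899658 0.0144141  0.        ]
0.012 [0.57945733 0.0143709  0.012     ] bore [0.59362684 0.01437873 0.012     ]
0.032 [0.5720436 0.0143128 0.032    ] bore [0.58467728 0.01431978 0.032     ]
tcp px 252.29332297655066 222.39308828897043
tcp px 252.20502382789252 236.706006282072
0.82 [258.6, 9.6] [461.1  18.3  39.2  47.3] [457.8  18.6  41.8  50.3]
0.81 [249.3, 209.2] [584.   13.4  64.7  67.8] [588.7  13.3  68.9  72.2]
```

Run:
```python
from h import *
a=cv2.imread("pics/w2.png")[150:300,180:330]
S=cam("scene");cv2.imwrite("pics/s2.png",S[0]["image"])
X=np.array(sensors.get_state()["ee_pos"]);v=S[1].T@(X-S[2]);u=int(S[0]["cx"]+S[0]["fx"]*v[0]/v[2]);w=int(S[0]["cy"]+S[0]["fy"]*v[1]/v[2]);print(u,w)
b=S[0]["image"][w-65:w+35,u-50:u+50]
cv2.imwrite("pics/crop2.png",np.hstack([cv2.resize(a,(400,400),interpolation=2),cv2.resize(b,(400,400),interpolation=2)]))
```

```text
259 194
```

View pics/crop2.png

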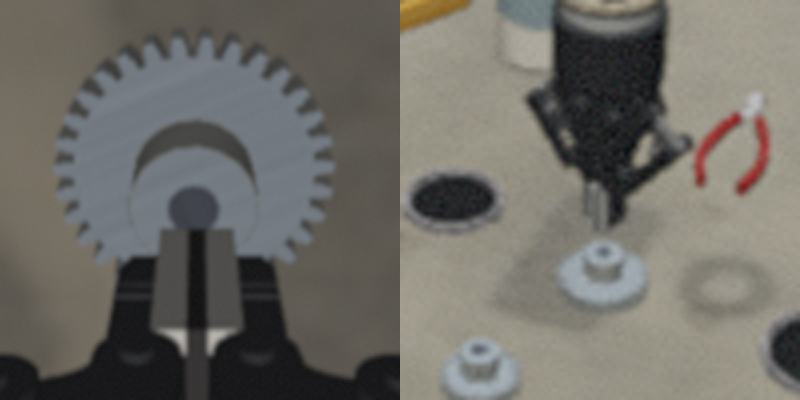

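Run:
```python
from h import *
C=cam("wrist");S=cam("scene")
a=ray(C,(254,235.5));b=ray(S,(260,185.5));print(tri([a,b]))
print("scene hub bore",onz(S,(259-50+203/4,194-65+252/4),.032))
for n,q in(("scene",b),("wrist",a)):
    o,d=q
    for x in(.577,.5876,.5986):
        print(n,x,o+d*(x-o[0])/d[0])
print(sensors.get_state()["q"])
```

```text
(array([0.58216296, 0.01216456, 0.05258697]), np.float64(0.0036046906182468853))
scene hub bore [0.58313589 0.00918074 0.032     ]
scene 0.577 [0.577      0.00459    0.06116147]
scene 0.5876 [0.5876     0.01201477 0.05121904]
scene 0.5986 [0.5986     0.01971972 0.04090142]
wrist 0.577 [0.577      0.01425317 0.05663964]
wrist 0.5876 [0.5876     0.01432037 0.0343065 ]
wrist 0.5986 [0.5986     0.01439011 0.01113059]
[-5.13513477e-02  4.60633389e-01  1.83039673e+00  2.96892491e-05
  8.50726592e-01 -1.62246434e+00]
```

Fingertips hover at about z = 0.05, clearly above the hub, so the true tips stand about 35 mm behind the stated TCP. I'll go down in small, force-checked steps.

{"api": "step_arm", "payload": {"steps": [[[0.1,0,0],[0,0,0],0.3],[[0.1,0,0],[0,0,0],0.3],[[0.1,0,0],[0,0,0],0.3],[[0.1,0,0],[0,0,0],0.3],[[0.1,0,0.2],[0,0,0],0.3],[[0.1,0,0.4],[0,0,0],0.3],[[0.1,0,0.6],[0,0,0],0.3],[[0.1,0,0.6],[0,0,0],0.3]]}}

```text
clock: 6.05
ee_pos: [0.5825, 0.0134, -0.0029]
tool_rot: [-0.0, 1.0, 0.0, -0.002]
ft_force: [-0.0, -0.2, 0.1]
grip_width: 0.0556
grip_force: 0.0
```

Run:
```python
from h import *
C=cam("wrist");S=cam("scene");go([.5855,.013,-.02])
a=C[0]["image"][130:330,150:350];b=S[0]["image"][129:229,209:309]
cv2.imwrite("pics/crop3.png",np.hstack([cv2.resize(a,(400,400),interpolation=2),cv2.resize(b,(400,400),interpolation=2)]))
```

```text
ee [ 0.5835  0.0134 -0.0019] turn [ 0.   -0.02  0.  ]
[0.5855, 0.013, -0.02] [-0.07 -0.01  0.6 ]
```

View pics/crop3.png

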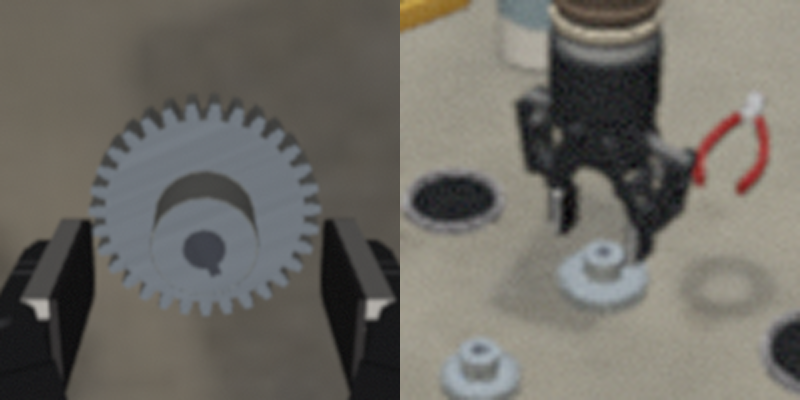

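{"api": "step_arm", "payload": {"steps": [[[-0.05,0,0.2],[0,0,0],0.1],[[-0.05,0,0.4],[0,0,0],0.1],[[-0.05,0,0.5],[0,0,0],0.1],[[-0.05,0,0.5],[0,0,0],0.1],[[-0.05,0,0.5],[0,0,0],0.1]]}}

```text
clock: 6.57
ee_pos: [0.5853, 0.0134, -0.0164]
tool_rot: [-0.0, 1.0, 0.0, -0.0]
ft_force: [0.3, 0.8, 0.9]
grip_width: 0.0469
grip_force: 0.0
```

{"api": "step_arm", "payload": {"steps": [[[0,0,0],[0,0,0],-1],[[0,0,0],[0,0,0],-1],[[0,0,0],[0,0,0],-1],[[0,0,0],[0,0,0],-1]]}}

```text
clock: 6.9
ee_pos: [0.5861, 0.0133, -0.0153]
tool_rot: [-0.0, 1.0, -0.0, 0.0]
ft_force: [-1.9, -0.1, 2.4]
grip_width: 0.0255
grip_force: 58.8
```

Run:
```python
from h import *
C=cam("wrist");S=cam("scene");go([.5855,.013,-.02])
a=C[0]["image"][130:330,150:350];b=S[0]["image"][129:229,209:309]
cv2.imwrite("pics/crop4.png",np.hstack([cv2.resize(a,(400,400),interpolation=2),cv2.resize(b,(400,400),interpolation=2)]))
```

```text
ee [ 0.5861  0.0133 -0.0153] turn [-0.    0.01  0.  ]
[0.5855, 0.013, -0.02] [ 0.02 -0.01  0.16]
```

View pics/crop4.png

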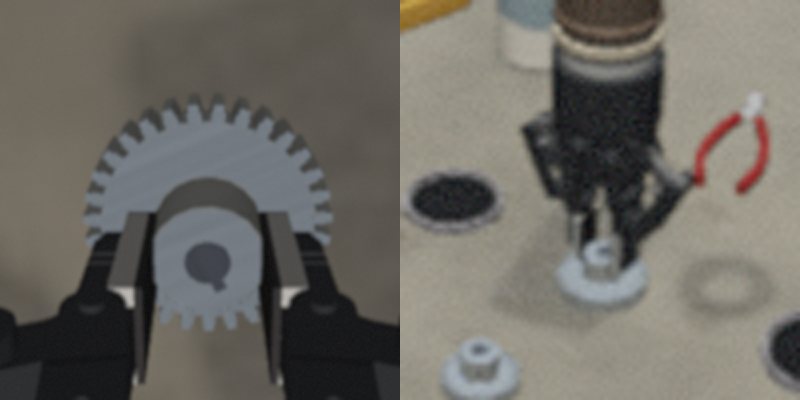

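{"api": "step_arm", "payload": {"steps": [[[0,0,-0.7],[0,0,0],-1],[[0,0,-1.5],[0,0,0],-1],[[0,0,-2],[0,0,0],-1],[[-1.1,-5.6,-2],[0,0,0],-1],[[-1.1,-5.6,-2],[0,0,0],-1],[[-1.1,-5.6,-2],[0,0,0],-1],[[-1.1,-5.6,-2],[0,0,0],-1],[[-1.1,-5.6,-2],[0,0,0],-1]]}}

```text
clock: 7.67
ee_pos: [0.6206, -0.1621, 0.0442]
tool_rot: [0.002, 1.0, -0.002, 0.002]
ft_force: [1.1, -0.6, -2.2]
grip_width: 0.0248
grip_force: 59.6
```

{"api": "step_arm", "payload": {"steps": [[[0,0,0],[0,0,0],-1],[[0,0,0],[0,0,0],-1]]}}

```text
clock: 7.83
ee_pos: [0.6176, -0.1544, 0.0429]
tool_rot: [0.001, 1.0, 0.001, -0.001]
ft_force: [0.4, 0.8, -2.9]
grip_width: 0.0251
grip_force: 59.6
```

Run:
```python
from h import *
C=cam("wrist");go([.618,-.154,.045],[.618,-.154,-.0115])
for p,c,pt in regs(C,"dish_84"):print(round(p,2),pt,circ(C,c,.008))
for p,c,pt in regs(C,"gear_66"):print("gear",round(p,2),pt,circ(C,c,.071))
cv2.imwrite("pics/w5.png",C[0]["image"])
```

```text
ee [ 0.6174 -0.1534  0.0429] turn [ 0.02 -0.02  0.  ]
[0.618, -0.154, 0.045] [-0.02 -0.02 -0.07]
[0.618, -0.154, -0.0115] [-0.02 -0.02  1.81]
0.58 [254.0, 168.3] [ 615.6 -153.3   88.8   90.2]
gear 0.65 [248.9, 231.1] [ 615.3 -153.7   64.3   67.9]
gear 0.39 [253.8, 169.9] [ 593.8 -153.6   62.9   63.9]
```

View pics/w5.png

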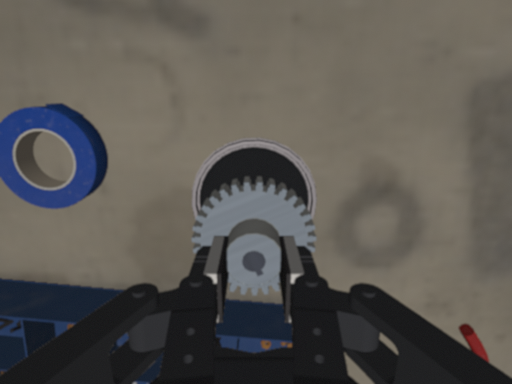

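{"api": "step_arm", "payload": {"steps": [[[0,0,0.8],[0,0,0],-1],[[0,0,1.4],[0,0,0],-1],[[0,0,1.7],[0,0,0],-1],[[0,0,1.8],[0,0,0],-1],[[0,0,1.83],[0,0,0],-1],[[0,0,1.83],[0,0,0],-1]]}}

```text
clock: 8.48
ee_pos: [0.6195, -0.1542, -0.0104]
tool_rot: [-0.001, 1.0, -0.0, 0.001]
ft_force: [-0.1, 0.4, -3.0]
grip_width: 0.025
grip_force: 59.6
```

{"api": "step_arm", "payload": {"steps": [[[0,0,0.03],[0,0,0],-1],[[0,0,0.05],[0,0,0],-1]]}}

```text
clock: 8.65
ee_pos: [0.6201, -0.155, -0.0111]
tool_rot: [-0.0, 1.0, -0.0, 0.001]
ft_force: [-0.3, 0.4, -2.3]
grip_width: 0.0252
grip_force: 59.6
```

{"api": "step_arm", "payload": {"steps": [[[0,0,0.03],[0,0,0],-1],[[0,0,0.06],[0,0,0],-1],[[0,0,0.06],[0,0,0],-1]]}}

```text
clock: 8.9
ee_pos: [0.6198, -0.155, -0.0123]
tool_rot: [-0.0, 1.0, -0.0, 0.001]
ft_force: [-1.7, 0.8, 4.8]
grip_width: 0.0251
grip_force: 60.4
```

{"api": "step_arm", "payload": {"steps": [[[0,0,0],[0,0,0],0.3],[[0,0,0],[0,0,0],0.3],[[0,0,0],[0,0,0],0.3],[[0,0,0],[0,0,0],0.3],[[0,0,-1],[0,0,0],0.3],[[0,0,-2],[0,0,0],0.3],[[0,0,-3],[0,0,0],0.3],[[0,0,-3],[0,0,0],0.3]]}}

```text
clock: 9.57
ee_pos: [0.6244, -0.1564, 0.0831]
tool_rot: [-0.0, 1.0, -0.002, 0.006]
ft_force: [1.1, -1.3, 1.0]
grip_width: 0.0558
grip_force: 0.0
```

Run:
```python
from h import *
C=cam("wrist");go([.452,.017,.08])
for p,c,pt in regs(C,"dish_84"):print(round(p,2),pt,circ(C,c,.008))
for p,c,pt in regs(C,"gear_66"):print("gear",round(p,2),pt,circ(C,c,.015))
```

```text
ee [ 0.6228 -0.1559  0.0805] turn [-0.03  0.09  0.  ]
[0.452, 0.017, 0.08] [ 5.69  5.77 -0.05]
0.66 [253.0, 184.0] [ 620.2 -153.8   66.4   67.8]
0.57 [253.8, 142.6] [ 616.3 -153.5   89.6   90.6]
gear 0.82 [253.2, 182.7] [ 618.4 -154.2   64.9   66.5]
```

{"api": "step_arm", "payload": {"steps": [[[5.7,5.8,0],[0,0,0],0.3],[[5.7,5.8,0],[0,0,0],0.3],[[5.7,5.8,0],[0,0,0],0.3],[[5.7,5.8,0],[0,0,0],0.3],[[5.7,5.8,0],[0,0,0],0.3],[[5.7,5.8,0],[0,0,0],0.3],[[5.7,5.8,0],[0,0,0],0.3],[[5.7,5.8,0],[0,0,0],0.3]]}}

```text
clock: 10.38
ee_pos: [0.4443, 0.0205, 0.0739]
tool_rot: [-0.002, 1.0, 0.0, -0.002]
ft_force: [0.7, 0.0, 0.2]
grip_width: 0.0556
grip_force: 0.0
```

Run:
```python
from h import *
C=cam("wrist")
for p,c,pt in regs(C,"gear_66"):
    f=circ(C,c,.012);print("gear",round(p,2),pt,f)
go([.452,.017,.08],[.452,.017,-.017])
```

```text
gear 0.82 [247.5, 197.7] [450.5  17.8  54.3  54.8]
gear 0.47 [71.7, 355.6] [ 605.6 -149.8    3.2   13.2]
ee [0.448  0.0191 0.0753] turn [-0.   -0.    0.01]
[0.452, 0.017, 0.08] [-0.13 -0.07 -0.16]
[0.452, 0.017, -0.017] [-0.14 -0.07  3.08]
```

{"api": "step_arm", "payload": {"steps": [[[-0.13,-0.05,1],[0,0,0],0.2],[[-0.13,-0.05,2],[0,0,0],0.1],[[-0.13,-0.05,2.6],[0,0,0],0.1],[[-0.13,-0.05,2.9],[0,0,0],0.1],[[-0.13,-0.05,3.05],[0,0,0],0.1],[[-0.13,-0.05,3.05],[0,0,0],0.1],[[-0.13,-0.05,3.05],[0,0,0],0.1]]}}

```text
clock: 11.07
ee_pos: [0.4529, 0.0174, -0.0152]
tool_rot: [0.0, 1.0, -0.0, 0.001]
ft_force: [-0.0, 0.6, 0.1]
grip_width: 0.0467
grip_force: 0.0
```

{"api": "step_arm", "payload": {"steps": [[[0,0,0],[0,0,0],-1],[[0,0,0],[0,0,0],-1],[[0,0,0],[0,0,0],-1],[[0,0,0],[0,0,0],-1]]}}

```text
clock: 11.4
ee_pos: [0.4533, 0.0176, -0.0141]
tool_rot: [-0.0, 1.0, -0.0, 0.002]
ft_force: [-0.5, -0.5, 6.4]
grip_width: 0.0231
grip_force: 58.7
```

```bash
python3 -c "
from h import *
go([.596,.1625,.045])"
```

```text
ee [ 0.4533  0.0176 -0.0141] turn [-0.    0.03  0.01]
[0.596, 0.1625, 0.045] [-4.77  4.83 -1.96]
```

{"api": "step_arm", "payload": {"steps": [[[0,0,-1],[0,0,0],-1],[[0,0,-2],[0,0,0],-1],[[-4.8,4.8,-2],[0,0,0],-1],[[-4.8,4.8,-2],[0,0,0],-1],[[-4.8,4.8,-2],[0,0,0],-1],[[-4.8,4.8,-2],[0,0,0],-1],[[-4.8,4.8,-2],[0,0,0],-1],[[-4.8,4.8,-2],[0,0,0],-1]]}}

```text
clock: 12.07
ee_pos: [0.6022, 0.1673, 0.046]
tool_rot: [-0.002, 1.0, 0.002, 0.005]
ft_force: [1.5, -0.9, -0.8]
grip_width: 0.023
grip_force: 59.3
```

{"api": "step_arm", "payload": {"steps": [[[0,0,0],[0,0,0],-1],[[0,0,0],[0,0,0],-1],[[0,0,0],[0,0,0],-1]]}}

```text
clock: 12.32
ee_pos: [0.5938, 0.161, 0.0438]
tool_rot: [0.0, 1.0, -0.0, -0.001]
ft_force: [0.3, -0.5, -1.1]
grip_width: 0.0229
grip_force: 59.3
```

```bash
cat >> h.py <<'E'
def chk(zg,*t):
    C=cam("wrist");go(*t)
    for p,c,pt in regs(C,"dish_84"):print(round(p,2),np.round(pt),circ(C,c,.008))
    for p,c,pt in regs(C,"gear_66"):print("gear",round(p,2),np.round(pt),circ(C,c,zg))
    return C
E
python3 -c "
from h import *
chk(.07,[.596,.1625,.045],[.596,.1625,-.0095])"
```

```text
ee [0.594  0.1609 0.044 ] turn [-0.   -0.02 -0.  ]
[0.596, 0.1625, 0.045] [-0.07  0.05 -0.04]
[0.596, 0.1625, -0.0095] [-0.07  0.06  1.78]
0.93 [261. 179.] [594.5 164.2  77.3  78. ]
0.93 [212.   7.] [455.9 137.3  40.4  48.4]
0.92 [478.  13.] [470.1 298.3  32.   51.7]
gear 0.79 [459. 234.] [589.4 271.7  30.5  43. ]
gear 0.68 [253. 227.] [590.3 161.5  51.6  55.9]
```

{"api": "step_arm", "payload": {"steps": [[[-0.12,0.08,0.8],[0,0,0],-1],[[-0.12,0.08,1.4],[0,0,0],-1],[[-0.12,0.08,1.7],[0,0,0],-1],[[-0.12,0.08,1.8],[0,0,0],-1],[[-0.12,0.08,1.83],[0,0,0],-1],[[-0.12,0.08,1.86],[0,0,0],-1],[[-0.12,0.08,1.86],[0,0,0],-1]]}}

```text
clock: 13.05
ee_pos: [0.5999, 0.1642, -0.0108]
tool_rot: [-0.0, 1.0, 0.0, 0.001]
ft_force: [0.1, -0.9, -1.8]
grip_width: 0.0231
grip_force: 59.3
```

{"api": "step_arm", "payload": {"steps": [[[0,0,0.03],[0,0,0],-1],[[0,0,0.06],[0,0,0],-1],[[0,0,0.06],[0,0,0],-1]]}}

```text
clock: 13.3
ee_pos: [0.6, 0.1644, -0.0111]
tool_rot: [-0.0, 1.0, -0.0, 0.0]
ft_force: [-2.4, 0.3, 7.2]
grip_width: 0.0227
grip_force: 60.3
```

Contact; release, lift and check.

{"api": "step_arm", "payload": {"steps": [[[0,0,0],[0,0,0],0.3],[[0,0,0],[0,0,0],0.3],[[0,0,0],[0,0,0],0.3],[[0,0,0],[0,0,0],0.3],[[0,0,-1],[0,0,0],0.3],[[0,0,-2],[0,0,0],0.3],[[0,0,-3],[0,0,0],0.3],[[0,0,-3],[0,0,0],0.3]]}}

```text
clock: 13.97
ee_pos: [0.6049, 0.1655, 0.0837]
tool_rot: [-0.0, 1.0, 0.001, 0.006]
ft_force: [1.2, 0.6, 1.0]
grip_width: 0.0554
grip_force: 0.0
```

```bash
python3 -c "
from h import *
chk(.015,[.6175,.312,.08])"
```

```text
ee [0.6033 0.1651 0.0812] turn [0.02 0.09 0.  ]
[0.6175, 0.312, 0.08] [-0.48  4.9   0.05]
0.83 [213.   4.] [457.7 137.5  37.4  46.4]
0.82 [447.  11.] [452.3 307.5  67.9  73.1]
0.74 [253. 150.] [595.5 164.2  77.8  79.6]
gear 0.75 [251. 178.] [597.8 165.4  52.7  53.5]
gear 0.75 [424. 199.] [615.  311.2  40.1  52.2]
```

{"api": "step_arm", "payload": {"steps": [[[-0.5,4.9,0],[0,0,0],0.2],[[-0.5,4.9,0],[0,0,0],0.2],[[-0.5,4.9,0],[0,0,0],0.2],[[-0.5,4.9,0],[0,0,0],0.2],[[-0.5,4.9,0],[0,0,0],0.2],[[-0.5,4.9,0],[0,0,0],0.2],[[-0.5,4.9,0],[0,0,0],0.2]]}}

```text
clock: 14.7
ee_pos: [0.6125, 0.3101, 0.0744]
tool_rot: [-0.0, 1.0, -0.001, -0.002]
ft_force: [0.5, 0.6, -0.6]
grip_width: 0.0512
grip_force: 0.0
```

```bash
python3 -c "
from h import *
chk(.012,[.617,.312,-.015])"
```

```text
ee [0.6128 0.3096 0.0749] turn [-0.02 -0.03 -0.  ]
[0.617, 0.312, -0.015] [-0.15  0.08  3.  ]
0.94 [ 94. 151.] [595.6 166.8  77.7  82.3]
0.78 [250.   6.] [449.4 309.3  68.6  76.2]
0.62 [9. 0.] [474.9 143.8   3.6  18. ]
gear 0.7 [255. 193.] [615.8 313.9  41.3  44.1]
gear 0.66 [ 68. 175.] [598.5 166.1  54.5  60.5]
```

{"api": "step_arm", "payload": {"steps": [[[-0.12,0.13,1],[0,0,0],0.1],[[-0.12,0.13,2],[0,0,0],0],[[-0.12,0.13,2.6],[0,0,0],0],[[-0.12,0.13,2.9],[0,0,0],0],[[-0.12,0.13,3.03],[0,0,0],0],[[-0.12,0.13,3.03],[0,0,0],0],[[-0.12,0.13,3.03],[0,0,0],0]]}}

```text
clock: 15.43
ee_pos: [0.619, 0.3152, -0.0128]
tool_rot: [0.0, 1.0, 0.0, 0.001]
ft_force: [0.6, 1.0, 0.5]
grip_width: 0.0426
grip_force: 0.0
```

{"api": "step_arm", "payload": {"steps": [[[0,0,0],[0,0,0],-1],[[0,0,0],[0,0,0],-1],[[0,0,0],[0,0,0],-1],[[0,0,0],[0,0,0],-1]]}}

```text
clock: 15.77
ee_pos: [0.6195, 0.3157, -0.0117]
tool_rot: [-0.0, 1.0, 0.001, 0.002]
ft_force: [0.5, -1.0, 6.4]
grip_width: 0.0194
grip_force: 58.5
```

```bash
python3 -c "
from h import *
go([.454,.306,.045])"
```

```text
ee [ 0.6195  0.3157 -0.0117] turn [0.01 0.03 0.01]
[0.454, 0.306, 0.045] [ 5.51 -0.32 -1.91]
```

{"api": "step_arm", "payload": {"steps": [[[0,0,-1],[0,0,0],-1],[[0,0,-2],[0,0,0],-1],[[5.5,-0.3,-2],[0,0,0],-1],[[5.5,-0.3,-2],[0,0,0],-1],[[5.5,-0.3,-2],[0,0,0],-1],[[5.5,-0.3,-2],[0,0,0],-1],[[5.5,-0.3,-2],[0,0,0],-1],[[5.5,-0.3,-2],[0,0,0],-1]]}}

```text
clock: 16.43
ee_pos: [0.4486, 0.3051, 0.0448]
tool_rot: [-0.001, 1.0, -0.001, -0.002]
ft_force: [1.0, -0.4, -0.7]
grip_width: 0.0192
grip_force: 58.8
```

{"api": "step_arm", "payload": {"steps": [[[0,0,0],[0,0,0],-1],[[0,0,0],[0,0,0],-1],[[0,0,0],[0,0,0],-1]]}}

```text
clock: 16.68
ee_pos: [0.4552, 0.307, 0.0467]
tool_rot: [0.0, 1.0, 0.001, 0.001]
ft_force: [0.4, -0.1, -0.9]
grip_width: 0.0195
grip_force: 58.8
```

```bash
python3 -c "
from h import *
chk(.07,[.454,.306,.045],[.454,.306,-.0087])"
```

```text
ee [0.4548 0.3067 0.0465] turn [ 0.01  0.02 -0.  ]
[0.454, 0.306, 0.045] [ 0.03 -0.02  0.05]
[0.454, 0.306, -0.0087] [ 0.03 -0.03  1.84]
0.85 [ 71. 324.] [564.  152.5  16.4  53.6]
0.59 [ 26. 189.] [445.6 141.   53.9  58.6]
0.56 [257. 179.] [450.7 309.8  65.2  66.7]
gear 0.97 [253. 225.] [451.4 307.7  40.8  47.2]
```

{"api": "step_arm", "payload": {"steps": [[[0.03,0.06,0.8],[0,0,0],-1],[[0.03,0.06,1.4],[0,0,0],-1],[[0.03,0.06,1.7],[0,0,0],-1],[[0.03,0.06,1.8],[0,0,0],-1],[[0.03,0.06,1.83],[0,0,0],-1],[[0.03,0.06,1.86],[0,0,0],-1],[[0.03,0.06,1.86],[0,0,0],-1]]}}

```text
clock: 17.42
ee_pos: [0.4506, 0.307, -0.0088]
tool_rot: [-0.0, 1.0, -0.001, -0.002]
ft_force: [-5.2, -3.2, 10.0]
grip_width: 0.0193
grip_force: 60.0
```

{"api": "step_arm", "payload": {"steps": [[[0,0,0.03],[0,0,0],-1],[[0,0,0.03],[0,0,0],-1]]}}

```text
clock: 17.58
ee_pos: [0.4506, 0.307, -0.0088]
tool_rot: [-0.0, 1.0, -0.001, -0.002]
ft_force: [-5.2, -4.0, 14.4]
grip_width: 0.0194
grip_force: 60.7
```

Contact; release and lift.

{"api": "step_arm", "payload": {"steps": [[[0,0,0],[0,0,0],0.3],[[0,0,0],[0,0,0],0.3],[[0,0,0],[0,0,0],0.3],[[0,0,0],[0,0,0],0.3],[[0,0,-1],[0,0,0],0.2],[[0,0,-2],[0,0,0],0.2],[[0,0,-3],[0,0,0],0.2],[[0,0,-3],[0,0,0],0.2]]}}

```text
clock: 18.25
ee_pos: [0.4569, 0.3108, 0.0853]
tool_rot: [-0.0, 1.0, 0.003, 0.005]
ft_force: [1.3, 1.2, 1.2]
grip_width: 0.0513
grip_force: 0.0
```

```bash
python3 -c "
from h import *
chk(.015,[.439,-.315,.08])"
```

```text
ee [0.4554 0.3099 0.0829] turn [0.04 0.07 0.  ]
[0.439, -0.315, 0.08] [  0.55 -20.83   0.  ]
0.97 [ 94. 289.] [573.2 162.7  41.1  64.4]
0.86 [273. 188.] [451.3 309.7  65.1  67.2]
0.61 [ 46. 173.] [446.  140.4  54.4  58.7]
gear 0.85 [248. 174.] [447.9 308.3  41.3  43.8]
```

{"api": "step_arm", "payload": {"steps": [[[0.5,-20.8,0],[0,0,0],0.2],[[0.5,-20.8,0],[0,0,0],0.2],[[0.5,-20.8,0],[0,0,0],0.2],[[0.5,-20.8,0],[0,0,0],0.2],[[0.5,-20.8,0],[0,0,0],0.2],[[0.5,-20.8,0],[0,0,0],0.2],[[0.5,-20.8,0],[0,0,0],0.2],[[0.5,-20.8,0],[0,0,0],0.2]]}}

```text
clock: 19.07
ee_pos: [0.4416, -0.0269, 0.0773]
tool_rot: [-0.0, 1.0, 0.0, -0.002]
ft_force: [0.8, 0.2, -0.2]
grip_width: 0.0514
grip_force: 0.0
```

```bash
python3 -c "
from h import *
go([.439,-.315,.08])"
```

```text
ee [ 0.4416 -0.0269  0.0773] turn [ 0.01 -0.04  0.01]
[0.439, -0.315, 0.08] [ 0.09 -9.6  -0.09]
```

{"api": "step_arm", "payload": {"steps": [[[0.1,-9.6,-0.1],[0,0,0],0.1],[[0.1,-9.6,-0.1],[0,0,0],0.1],[[0.1,-9.6,-0.1],[0,0,0],0.1],[[0.1,-9.6,-0.1],[0,0,0],0.1],[[0.1,-9.6,-0.1],[0,0,0],0.1],[[0.1,-9.6,-0.1],[0,0,0],0.1],[[0.1,-9.6,-0.1],[0,0,0],0.1],[[0.1,-9.6,-0.1],[0,0,0],0.1]]}}

```text
clock: 19.73
ee_pos: [0.4408, -0.32, 0.0811]
tool_rot: [0.002, 1.0, -0.002, 0.0]
ft_force: [1.0, -1.1, 0.8]
grip_width: 0.0468
grip_force: 0.0
```

```bash
python3 -c "
from h import *
C=chk(.012,[.439,-.315,.08],[.439,-.315,-.015]);cv2.imwrite('pics/w6.png',C[0]['image'])"
```

```text
ee [ 0.44   -0.3162  0.0805] turn [ 0.01 -0.01 -0.04]
[0.439, -0.315, 0.08] [0.03 0.04 0.02]
[0.439, -0.315, -0.015] [0.03 0.04 3.18]
0.63 [381. 368.] [ 633.2 -187.3   14.9   50.7]
gear 0.7 [260. 185.] [ 436.4 -312.1   29.1   32.6]
gear 0.57 [416. 350.] [ 603.2 -159.4    3.6   20.1]
```

View pics/w6.png

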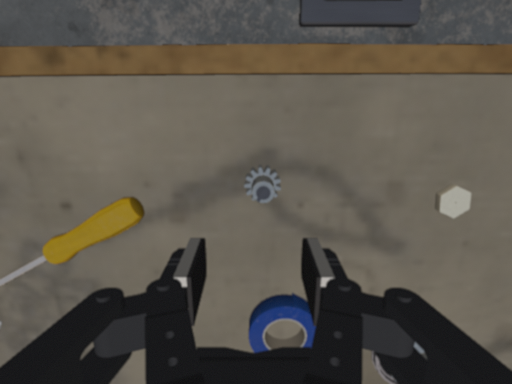

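{"api": "step_arm", "payload": {"steps": [[[0.07,0.13,1],[0,0,0],0.1],[[0.07,0.13,2],[0,0,0],0],[[0.07,0.13,2.6],[0,0,0],-0.1],[[0.07,0.13,3.0],[0,0,0],-0.1],[[0.07,0.13,3.15],[0,0,0],-0.1],[[0.07,0.13,3.15],[0,0,0],-0.1],[[0.07,0.13,3.15],[0,0,0],-0.1]]}}

```text
clock: 20.47
ee_pos: [0.4396, -0.3091, -0.0119]
tool_rot: [-0.001, 1.0, -0.0, 0.0]
ft_force: [0.5, -0.6, 0.9]
grip_width: 0.0383
grip_force: 0.0
```

{"api": "step_arm", "payload": {"steps": [[[0,0,0],[0,0,0],-1],[[0,0,0],[0,0,0],-1],[[0,0,0],[0,0,0],-1],[[0,0,0],[0,0,0],-1]]}}

```text
clock: 20.8
ee_pos: [0.4403, -0.3105, -0.0107]
tool_rot: [-0.0, 1.0, -0.001, 0.001]
ft_force: [-0.3, 0.6, 5.9]
grip_width: 0.0139
grip_force: 58.6
```

```bash
python3 -c "
from h import *
go([.448,.136,.045])"
```

```text
ee [ 0.4403 -0.3105 -0.0107] turn [-0.02  0.02  0.  ]
[0.448, 0.136, 0.045] [-0.26 14.88 -1.89]
```

{"api": "step_arm", "payload": {"steps": [[[0,0,-1],[0,0,0],-1],[[0,0,-2],[0,0,0],-1],[[-0.3,14.9,-2],[0,0,0],-1],[[-0.3,14.9,-2],[0,0,0],-1],[[-0.3,14.9,-2],[0,0,0],-1],[[-0.3,14.9,-2],[0,0,0],-1],[[-0.3,14.9,-2],[0,0,0],-1],[[-0.3,14.9,-2],[0,0,0],-1]]}}

```text
clock: 21.47
ee_pos: [0.4434, -0.0578, 0.0479]
tool_rot: [0.0, 1.0, -0.0, 0.0]
ft_force: [1.0, 0.8, -0.9]
grip_width: 0.0137
grip_force: 58.7
```

```bash
python3 -c "
from h import *
go([.448,.136,.045])"
```

```text
ee [ 0.4434 -0.0578  0.0479] turn [-0.    0.01 -0.01]
[0.448, 0.136, 0.045] [-0.15  6.46  0.1 ]
```

{"api": "step_arm", "payload": {"steps": [[[-0.15,6.4,0],[0,0,0],-1],[[-0.15,6.4,0],[0,0,0],-1],[[-0.15,6.4,0],[0,0,0],-1],[[-0.15,6.4,0],[0,0,0],-1],[[-0.15,6.4,0],[0,0,0],-1],[[-0.15,6.4,0],[0,0,0],-1],[[-0.15,6.4,0],[0,0,0],-1],[[-0.15,6.4,0],[0,0,0],-1]]}}

```text
clock: 22.13
ee_pos: [0.4479, 0.1321, 0.0475]
tool_rot: [-0.0, 1.0, -0.0, -0.0]
ft_force: [0.4, 0.9, -1.0]
grip_width: 0.0135
grip_force: 58.7
```

```bash
python3 -c "
from h import *
chk(.07,[.448,.136,.045],[.448,.136,-.0077])"
```

```text
ee [0.448  0.1316 0.0475] turn [-0.01 -0.01 -0.  ]
[0.448, 0.136, 0.045] [-0.    0.15  0.08]
[0.448, 0.136, -0.0077] [-0.    0.15  1.84]
0.71 [263. 335.] [569.6 141.   19.9  38.3]
0.64 [258. 193.] [445.2 136.5  53.7  55. ]
0.52 [252. 230.] [474.1 131.7  41.6  55.3]
gear 0.75 [490. 200.] [427.6 260.2  30.8  39.7]
gear 0.62 [252. 231.] [445.2 132.3  29.7  38.8]
gear 0.53 [270. 345.] [519.3 143.9   5.8   7.8]
```

{"api": "step_arm", "payload": {"steps": [[[0,0.14,0.8],[0,0,0],-1],[[0,0.14,1.4],[0,0,0],-1],[[0,0.14,1.7],[0,0,0],-1],[[0,0.14,1.8],[0,0,0],-1],[[0,0.14,1.83],[0,0,0],-1],[[0,0.14,1.86],[0,0,0],-1],[[0,0.14,1.86],[0,0,0],-1]]}}

```text
clock: 22.87
ee_pos: [0.4491, 0.1365, -0.0075]
tool_rot: [0.0, 1.0, 0.0, 0.001]
ft_force: [-0.2, -0.2, -0.5]
grip_width: 0.014
grip_force: 58.8
```

{"api": "step_arm", "payload": {"steps": [[[0,0,0.03],[0,0,0],-1],[[0,0,0.03],[0,0,0],-1]]}}

```text
clock: 23.03
ee_pos: [0.4496, 0.1367, -0.0077]
tool_rot: [-0.0, 1.0, -0.0, 0.001]
ft_force: [-1.8, -1.9, 5.1]
grip_width: 0.014
grip_force: 59.6
```

Contact; release and lift away, then check everything from the top camera.

{"api": "step_arm", "payload": {"steps": [[[0,0,0],[0,0,0],0.1],[[0,0,0],[0,0,0],0.1],[[0,0,0],[0,0,0],0.1],[[0,0,0],[0,0,0],0.1],[[0,0,-1],[0,0,0],0.1],[[0,0,-2],[0,0,0],0.1],[[0,0,-3.5],[0,0,0],0.1],[[0,0,-5],[0,0,0],0.1]]}}

```text
clock: 23.7
ee_pos: [0.4468, 0.1365, 0.1347]
tool_rot: [-0.0, 1.0, -0.0, -0.002]
ft_force: [1.4, 0.7, 0.2]
grip_width: 0.047
grip_force: 0.0
```

{"api": "step_arm", "payload": {"steps": [[[0,0,-2],[0,0,0],0.1],[[0,0,-2],[0,0,0],0.1],[[0,0,-2],[0,0,0],0.1],[[0,0,-2],[0,0,0],0.1]]}}

```text
clock: 24.03
ee_pos: [0.4493, 0.1371, 0.1957]
tool_rot: [-0.0, 1.0, 0.0, 0.002]
ft_force: [-0.1, -0.3, 0.5]
grip_width: 0.0468
grip_force: 0.0
```

```bash
python3 -c "
from h import *
C=chk(.015,[.448,.136,.045]);T=cam('scene')
cv2.imwrite('pics/f.png',cv2.resize(np.hstack([C[0]['image'],T[0]['image']]),(800,300),interpolation=3))"
```

```text
ee [0.4478 0.1367 0.1938] turn [-0.   -0.01  0.  ]
[0.448, 0.136, 0.045] [-0.01 -0.02  4.96]
0.96 [257. 146.] [446.2 137.1  53.5  54.3]
0.84 [387. 171.] [451.7 307.5  66.1  68.8]
0.83 [ 51. 267.] [ 613.7 -148.8   91.9   99.1]
gear 0.88 [395. 157.] [448.  306.5  42.3  45.6]
gear 0.85 [272. 269.] [596.1 164.6  55.1  59. ]
gear 0.6 [251. 157.] [446.3 136.3  27.1  29.9]
```

View pics/f.png

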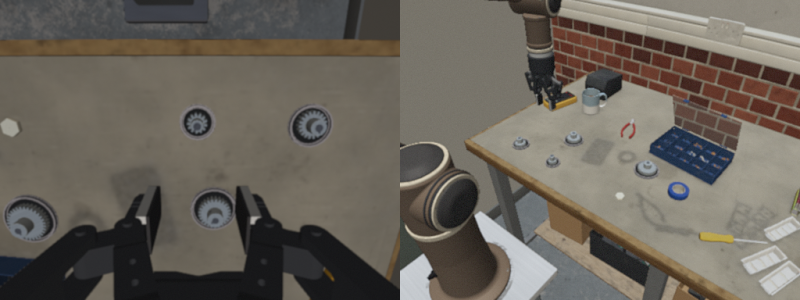

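All four gears lie flat, hub up, in their matching dishes. The tape and cap have not moved.

```bash
python3 -c "
from rig import order
print(order.close_job())"
```

```text
the job is handed in; nothing more can be done
None
```

All four gears are in their matching dishes, lying flat with the hub up and placed largest to smallest; the tape and cap were not moved, and the job was handed in at about 24 s.

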